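# Weigh handle moulds by hand and bring the dry ones to casting

### The arm

A 6-joint arm with a two-finger parallel gripper is mounted at the origin on the work surface; the furniture and walls round the work are solid. World frame = base frame: x ahead of the robot, y to its left, z up, the work surface at z = 0. Lengths are in m, angles in degrees, forces in N, time in s.
With the tool pointing down it reaches from about 0.25 to 0.725 m from the base axis. Payload 9.7 kg.
Tool frame: the origin (TCP) lies between the finger pads; the fingertips stand 25 mm ahead of it and the grasp point (between the pads) lies 6 mm ahead of it; z points along the fingers, y is the line along which they close (so a half turn about z gives the same grasp; the last joint's range is limited). The gripper opens to 85 mm and grips with 20 to 120 N. Pads are 22 mm wide; open, the fingers measure 114 mm over their backs; the gripper's body (76 mm by 85 mm) begins 54 mm behind the grasp point. The pads swing forward as they close: fully open they stand 13 mm farther back than shut.
Start: joints at [71.448, 4.979, 10.078, 95.1, 0, 90], TCP at [0.175, 0.521, 0.256] pointing down, gripper open.
Joint ranges: [-179.16, 179.16], [-48.56, 103.87], [-65.8, 70.77], [-126.05, 130.52], [-82.76, 87.17], [-180, 180]. Speed limits (degrees/s): [127.2, 127.2, 147.25, 180, 180, 180].

### API

Orientations are given as [roll, pitch, yaw] about the fixed x, y, z axes, in that order (R = Rz(yaw) Ry(pitch) Rx(roll)).
In Python, from workcell import bot, cams gives the robot as it stands (bot), with the cameras (cams).
- The arm moves only by the tool drive_effector, called after "Call:" as a command line: name --argument value ..., lists and objects as JSON in quotes. Schema: {"type":"object","properties":{"plan":{"type":"array","items":{"type":"array","items":{"type":"array","items":{"type":"number"},"minItems":5,"maxItems":5},"minItems":1,"maxItems":5},"minItems":1,"maxItems":1},"squeeze":{"type":"number"},"only":{"type":"string"},"quiet":{"type":"boolean"},"lines":{"type":"string"}},"required":["plan"],"additionalProperties":false}. plan is a list that holds a single list of rows (three levels of brackets), with 1 to 5 rows, each of 5 numbers: dx, dy, dz in normalised numbers (1 is 0.6 m), then a turn about the tool's z in shares of 180 degrees (1.0 is 180 degrees), then the finger opening in m; each row is the pose to reach, as a shift and turn from the pose commanded when the call began, along the tool's axes at that moment; what a row does not reach only later rows make up. A row lasts 1/12 s, in which the tool goes at most 0.0417 m and 7.16 degrees, less where a joint would pass 70% of its speed; a pose out of reach is approached as far as the arm can. The fingers move at their own pace and stop on an object; squeeze is the grip in N (left out, the last holds). Time passes only in rows, so rows that do not move let the fingers close. The tool returns the time, the measured TCP pose, the force, the opening and the grip force at its end. only (a regular expression) keeps the lines of the reply that match it, lines (a string "A,B") keeps lines A to B, and quiet returns only ok. Input that does not fit is refused with a message, and nothing moves.
- bot.get_obs(): the state, without advancing time (a new reading comes with each control period).
- cams.camera(name): name is "side" or "top"; returns the picture (420x560x3 uint8, blue, green, red); there is no depth.
- cams.camera_info(name): a dict with "mtx" (3x3 intrinsics, pixels), "k1" (the pictures are not rectified: a ray, as slopes to the right and down, at radius r is drawn at 1 + k1 r^2 times it, then the intrinsics apply), "extrinsics" (4x4, takes a point from camera to world coordinates). Camera axes: x right, y down, z forward; pixel columns grow to the right and rows downward; lengths in m; the calibration is good to about 2 mm. A picture is of the moment at which its call begins. camera_info takes no time and is no camera call.
- bot.job_done(): hands the job in; it is judged then, once.
The state is a dict: "time": time; "q": joint angles; "qd": joint speeds; "joint_efforts": joint torques, N m; "ee_pos": TCP position; "tcp_rot": TCP orientation; "wrist_force": force on the tool from outside, world axes, zero at the start; "torque": the same for the moment, N m; "opening": finger opening in m; "grasp_force": force on a finger pad.
Only numpy, scipy, OpenCV 4.12 (cv2) and the standard library are available. Lean on these libraries where they do the work, as an engineer would, in place of code of your own. Each camera call takes 0.05 s, during which the arm holds its last target. There are 200 camera calls.

### The job

Find out which of the three plaster handle moulds on the drying rack have dried: from left to right, lift one end of each about a centimetre with its other end still resting on the slats, feel the weight for a moment, and lower it again. One is still damp and clearly heavier: it stays flat on the rack. Set the two light, dry ones gently into the two bays of the casting tray, one in each, flat on the tray's floor with the pouring holes up, and leave everything else, such as the rasp in front of the rack and the cup behind it, where it is.

Things in the scene. Friction and masses are not known exactly. Their poses are not given: they have to be found in the camera images.
- mould_left: leftmost (robot's left, +y) of three outwardly identical closed plaster moulds on the drying rack: white blocks 150 x 56 x 56 mm, pouring holes in the top, two black rubber bands 30 mm either side of the middle. Each lies flat across the slats. Origin: centre of the underside; x along the 150 mm length, away from the robot; y across the 56 mm width, to the left; z up
- mould_middle: the middle mould; shape and axes as mould_left. The sides are parallel: grip across the 56 mm, at an end outside the bands to tilt, at the middle to carry. A firm grip on one end raised straight up lifts it level; to keep the far end down, turn the tool about the far lower edge as the near end rises: a third to two thirds of the weight is then felt, the damp mould's share about twice a dry one's
- mould_right: the right mould; shape and axes as mould_left. Of the three moulds two are dry, about 0.48 kg each (0.43 to 0.53), and one, any of them, is damp, about 0.90 kg (0.81 to 0.99); only the weight tells, not the looks. The centre of mass is at the middle of the block
- drying_rack: fixed wooden rack of four slats on two bearers, 170 (x) x 300 (y) mm, slat tops 32 mm above the table. Origin: centre of its footprint at table height; x away from the robot, y to the left along the slats. The moulds stand about 110 mm apart on it. A 186 mm tall drawer cabinet stands beyond its right end
- casting_tray: fixed plywood board with two bays, 178 (x) x 194 (y) mm, to the left of the rack. Its floor is 10 mm above the table; fences 10 mm wide rise 12 mm above the floor (22 mm above the table) round each bay. Origin: centre of its footprint at table height; x along the bays, away from the robot, y to the left
- bay_left (a point): centre of the floor of the tray's left bay, 55 mm left (tray's +y) of the tray's centre; bay 158 (x) x 64 (y) mm inside, so a mould lies in it along the tray's x with 4 mm to spare all round
- bay_right (a point): the same for the right bay, 55 mm to the right of the tray's centre
- plaster_rasp: bystander, leave alone: flat steel rasp with a wooden handle, 26 x 255 x 29 mm, lying along the front of the drying rack
- bisque_cup: bystander, leave alone: unglazed cup, 68 mm across, 62 mm high, upright behind the drying rack

How it is judged (in metres and radians):
On the way, in this order (a step that is already met when the one before it is completed fails the run):
1. one end of the left mould is lifted by the gripper (at least 0.03 rad, about 4 mm) while its other end rests on the rack (angle between mould_left's own z axis and vertical above 0.03 rad and contact force between mould_left and drying_rack above 0.3 N and contact force between the fingers and mould_left above 0.5 N), for 0.2 s.
2. one end of the middle mould is lifted by the gripper (at least 0.03 rad, about 4 mm) while its other end rests on the rack (angle between mould_middle's own z axis and vertical above 0.03 rad and contact force between mould_middle and drying_rack above 0.3 N and contact force between the fingers and mould_middle above 0.5 N), for 0.2 s.
3. one end of the right mould is lifted by the gripper (at least 0.03 rad, about 4 mm) while its other end rests on the rack (angle between mould_right's own z axis and vertical above 0.03 rad and contact force between mould_right and drying_rack above 0.3 N and contact force between the fingers and mould_right above 0.5 N), for 0.2 s.
At the end, for the whole second after the job is handed in: Each mould lies flat (within 0.05 rad), released and at rest: the damp one on the slats of the drying rack, each dry one on the floor of a bay of the casting tray, within 10 mm of the bay's centre and square in it (((contact force between mould_left and casting_tray between 2 and 6.8 N and (horizontal distance between mould_left and bay_left below 0.01 m or horizontal distance between mould_left and bay_right below 0.01 m) and z of mould_left in the frame of casting_tray below 0.014 m and angle between the x axis of mould_left and the x axis of casting_tray, either way round below 0.12 rad) or (contact force between mould_left and drying_rack above 6.8 N and z of mould_left in the frame of drying_rack between 0.028 and 0.036 m)) and angle between each of mould_left, mould_middle, mould_right's own z axis and vertical below 0.05 rad and linear speed of each of mould_left, mould_middle, mould_right below 0.02 m/s and ((contact force between mould_middle and casting_tray between 2 and 6.8 N and (horizontal distance between mould_middle and bay_left below 0.01 m or horizontal distance between mould_middle and bay_right below 0.01 m) and z of mould_middle in the frame of casting_tray below 0.014 m and angle between the x axis of mould_middle and the x axis of casting_tray, either way round below 0.12 rad) or (contact force between mould_middle and drying_rack above 6.8 N and z of mould_middle in the frame of drying_rack between 0.028 and 0.036 m)) and ((contact force between mould_right and casting_tray between 2 and 6.8 N and (horizontal distance between mould_right and bay_left below 0.01 m or horizontal distance between mould_right and bay_right below 0.01 m) and z of mould_right in the frame of casting_tray below 0.014 m and angle between the x axis of mould_right and the x axis of casting_tray, either way round below 0.12 rad) or (contact force between mould_right and drying_rack above 6.8 N and z of mould_right in the frame of drying_rack between 0.028 and 0.036 m))); the robot touches nothing.
It fails at once if a mould is dropped or knocked: faster than 0.35 m/s with no finger on it ((linear speed of mould_left above 0.35 m/s and contact force between the fingers and mould_left below 0.05 N) or (linear speed of mould_middle above 0.35 m/s and contact force between the fingers and mould_middle below 0.05 N) or (linear speed of mould_right above 0.35 m/s and contact force between the fingers and mould_right below 0.05 N)).
It fails at once if a mould is tipped more than 0.35 rad (angle between any of mould_left, mould_middle, mould_right's own z axis and vertical above 0.35 rad).
It fails at once if a bystander (rasp or cup) is moved more than 20 mm (distance of any of plaster_rasp, bisque_cup from where it was at the start of the episode above 0.02 m).
It also fails if it takes over 72 s, if anything falls off the work surface, if the arm or the gripper's body presses on something with over 40 N, if the wrist force passes 120 N, or if a joint passes its speed limit or range.

## Working session

There is one attempt and no reset: what is moved stays moved. The work goes in short steps, Python scripts to look and compute and a tool call to move; the robot and the scene stay as the last step left them, time stands still between calls to the robot, and variables do not carry over. Pictures are saved under pics/ and viewed, at most 12 in all, crops included, and the job is handed in when it is done.

```bash
ls; mkdir -p pics; python3 - <<'E'
from workcell import bot, cams
import cv2
print(bot.get_obs())
for n in("top","side"):
    i=cams.camera_info(n);print(n,i)
    cv2.imwrite(f"pics/{n}0.png",cams.camera(n))
E
```

```text
pics
workcell.py
{'time': 0.0, 'q': array([ 7.14461208e+01,  5.01160149e+00,  1.00331381e+01,  9.50989896e+01,
       -6.01757782e-04,  9.00025937e+01]), 'qd': array([ 0.05561737,  0.05063723, -0.09481986,  0.02466882, -0.00929834,
        0.01553218]), 'joint_efforts': array([-1.51945351e-03, -5.20384133e+01,  4.64807546e+01,  1.59055309e-02,
       -1.94630315e-04, -1.26029857e-05]), 'ee_pos': array([0.17494731, 0.5212244 , 0.25556645]), 'tcp_rot': array([-1.79922547e+02,  6.05263398e-04,  1.61443528e+02]), 'wrist_force': array([ 0.6405548 , -0.79301407,  0.14866736]), 'torque': array([ 0.00550786, -0.04235068,  0.02294076]), 'grasp_force': 0.0, 'opening': 0.08525050432396171}
top {'mtx': array([[456.33006523,   0.        , 271.92550738],
       [  0.        , 456.33006523, 211.97651513],
       [  0.        ,   0.        ,   1.        ]]), 'k1': 0.04266439757320611, 'extrinsics': array([[ 0.00488423, -0.98772959,  0.15609741,  0.4261063 ],
       [-0.9999853 , -0.0051916 , -0.00156147,  0.16679159],
       [ 0.00235271, -0.15608749, -0.98774043,  0.91702172],
       [ 0.        ,  0.        ,  0.        ,  1.        ]])}
side {'mtx': array([[525.55612658,   0.        , 270.21193834],
       [  0.        , 525.55612658, 218.24178567],
       [  0.        ,   0.        ,   1.        ]]), 'k1': -0.06738847837497954, 'extrinsics': array([[ 0.97563698, -0.09826516,  0.19615413,  0.28883564],
       [-0.21831376, -0.34634184,  0.91235214, -1.01519206],
       [-0.02171605, -0.93294763, -0.35935655,  0.49372838],
       [ 0.        ,  0.        ,  0.        ,  1.        ]])}
```

View pics/top0.png

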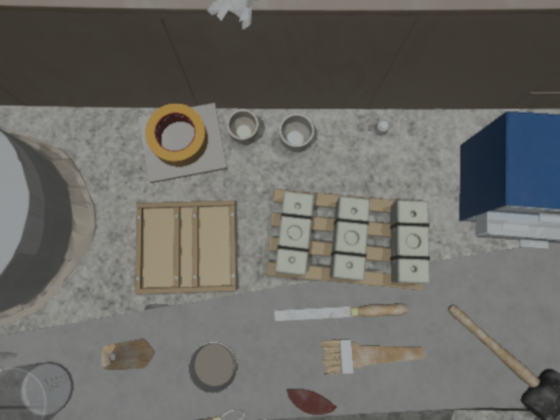

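View pics/side0.png

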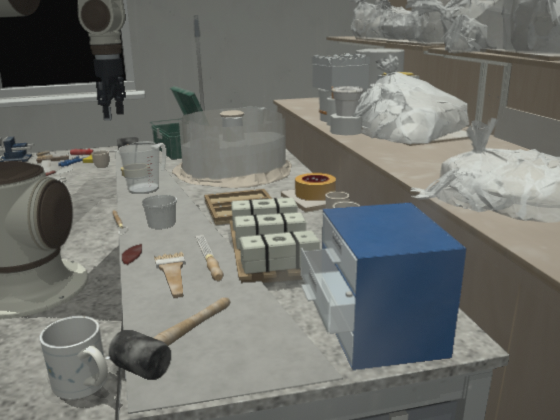

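The top view shows the tray at cols 136–237, rows 200–294. The moulds are at cols 295, 351 and 411, rows 192–283, the rasp at row 312 and the cup at (297,133). The side view shows the moulds at about (232–320, 200–270). I'll zoom in on both.

```bash
python3 - <<'E'
import cv2
a=cv2.imread("pics/top0.png")[180:305,125:445]; b=cv2.imread("pics/side0.png")[180:290,195:335]
cv2.imwrite("pics/t1.png",cv2.resize(a,None,fx=2.5,fy=2.5,interpolation=2))
cv2.imwrite("pics/s1.png",cv2.resize(b,None,fx=5,fy=5,interpolation=2))
E
```

```text
(no output)
```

View pics/t1.png

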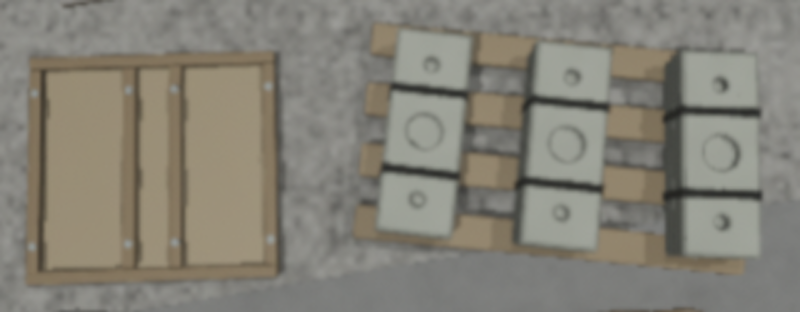

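View pics/s1.png

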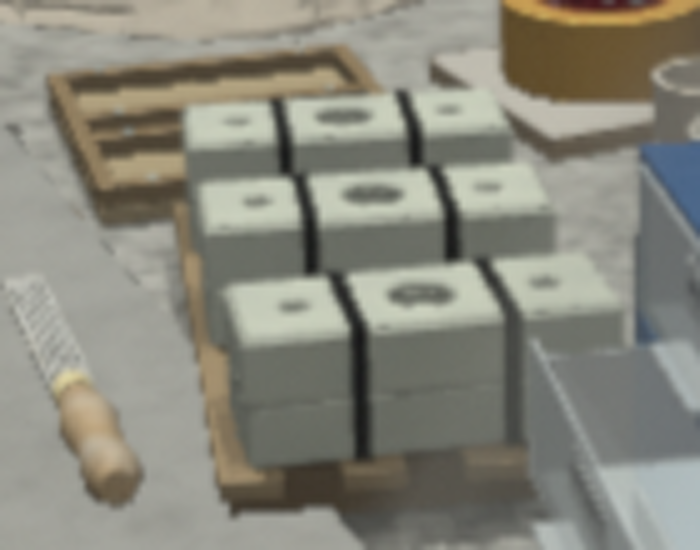

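```bash
cat > h.py <<'E'
import numpy as np, cv2
from workcell import bot, cams
def ray(n,px):
    i=cams.camera_info(n); s=(np.asarray(px,float)-i["mtx"][:2,2])/i["mtx"][0,0]
    u=s.copy()
    for _ in range(20): u=s/(1+i["k1"]*(u@u))
    E=i["extrinsics"]; return E[:3,3],E[:3,:3]@np.r_[u,1]
def plane(n,px,z):
    c,d=ray(n,px); return c+d*(z-c[2])/d[2]
def tri(pt,ps):
    A=np.zeros((3,3));b=np.zeros(3);L=[]
    for n,p in(("top",pt),("side",ps)):
        c,d=ray(n,p);d=d/np.linalg.norm(d);P=np.eye(3)-np.outer(d,d);A+=P;b+=P@c;L.append((P,c))
    x=np.linalg.solve(A,b);return x,sum(np.linalg.norm(P@(x-c)) for P,c in L)
def dark(g,p,r,k=18):   # centroid of pixels darker than surroundings near p
    x0,y0=np.round(p).astype(int);w=g[y0-r:y0+r+1,x0-r:x0+r+1].astype(float)
    m=np.clip(np.percentile(w,70)-8-w,0,None);ys,xs=np.mgrid[-r:r+1,-r:r+1]
    return np.array([x0+(m*xs).sum()/m.sum(),y0+(m*ys).sum()/m.sum()]) if m.sum()>0 else np.array(p,float)
def go(x,y,z,yaw):  # shift in tool axes from measured pose
    o=bot.get_obs();t=np.radians(o["tcp_rot"][2]);d=np.array([x,y,z])-o["ee_pos"]
    X=np.array([np.cos(t),np.sin(t)]);Y=np.array([np.sin(t),-np.cos(t)])
    return np.round([d[:2]@X,d[:2]@Y,-d[2]],4),round(-(yaw-o["tcp_rot"][2]),2)
E
python3 - <<'E'
from h import *
T=cv2.imread("pics/top0.png");S=cv2.imread("pics/side0.png")
gt=cv2.cvtColor(T,6);gs=cv2.cvtColor(S,6)
ft=lambda p:(np.array(p)+.5)/2.5-.5+[125,180]
fs=lambda p:(np.array(p)+.5)/5-.5+[195,180]
M={"L":[((432,64),(450,109)),((418,199),(237,121)),((424,131),(343,116))],
"M":[((572,77),(488,187)),((561,212),(258,201)),((566,144),(373,194))],
"R":[((721,85),(543,282)),((722,222),(294,305)),((721,153),(420,294))]}
for k,v in M.items():
    P=[]
    for a,b in v[:2]:
        pt,ps=dark(gt,ft(a),4),dark(gs,fs(b),2)
        x,e=tri(pt,ps);P.append(plane("top",pt,.088));print(k,pt,ps,x.round(4),round(e,4))
    x,e=tri(ft(v[2][0]),fs(v[2][1]));print(" ring",x.round(4),round(e,4),plane("top",ft(v[2][0]),.088).round(4))
    d=P[0]-P[1];print(" centre",((P[0]+P[1])/2).round(4),"yaw",np.degrees(np.arctan2(d[1],d[0])).round(2),np.linalg.norm(d).round(4))
for a,b in [((30,58),(345,47)),((28,284),(50,77)),((278,275),(100,193))]:
    x,e=tri(ft(a),fs(b));print("tray corner",x.round(4),round(e,4),plane("top",ft(a),.022).round(4))
print("TR",plane("top",ft((277,53)),.022))
for nm,q in [("LL",(46,72)),("LR",(123,69)),("LbR",(124,269)),("LbL",(44,273)),("RL",(186,67)),("RR",(264,65)),("RbR",(265,267)),("RbL",(185,269))]:
    print("bay corner",nm,plane("top",ft(q),.010).round(4))
# cabinet corners (top view px) at z .186, drawer at ~.12
for q in [(460,220),(503,115),(460,153)]: print("cab",plane("top",q,.186).round(3))
for q in [(476,215),(478,237)]: print("drawer",plane("top",q,.1).round(3))
print("rasp",plane("top",(275,318),.01).round(3),plane("top",(405,305),.02).round(3))
E
```

```text
L [297.47708333 204.36458333] [284.45531915 201.52340426] [0.5699 0.1187 0.0858] 0.0041
L [290.81407035 259.43467337] [242.06913828 203.74749499] [0.4697 0.1309 0.0856] 0.0017
 ring [0.5192 0.1245 0.0854] 0.0025 [0.5201 0.1244 0.088 ]
 centre [0.521  0.1247 0.088 ] yaw -7.02 0.1019
M [354.35883424 209.51912568] [292.13194444 216.94791667] [0.5608 0.014  0.0865] 0.004
M [350.12946429 265.05357143] [245.8975665  219.83701188] [0.4599 0.0239 0.0864] 0.0022
 ring [0.5104 0.0208 0.0856] 0.0021 [0.5112 0.021  0.088 ]
 centre [0.5117 0.0189 0.088 ] yaw -5.66 0.102
R [413.62420382 213.03609342] [303.21179625 236.01876676] [ 0.5548 -0.0941  0.0866] 0.004
R [414.52444988 268.64914425] [253.06289641 240.84249471] [ 0.4539 -0.0914  0.0865] 0.0031
 ring [ 0.5044 -0.0914  0.0859] 0.0022 [ 0.5053 -0.091   0.088 ]
 centre [ 0.5059 -0.0927  0.088 ] yaw -1.67 0.1012
tray corner [0.584  0.4353 0.017 ] 0.0025 [0.5844 0.4336 0.022 ]
tray corner [0.4077 0.4272 0.0174] 0.0005 [0.4081 0.4258 0.022 ]
tray corner [0.4141 0.2347 0.0167] 0.0023 [0.4153 0.2342 0.022 ]
TR [0.58951149 0.23805786 0.022     ]
bay corner LL [0.5752 0.4239 0.01  ]
bay corner LR [0.5779 0.3625 0.01  ]
bay corner LbR [0.4194 0.3554 0.01  ]
bay corner LbL [0.4163 0.4174 0.01  ]
bay corner RL [0.5798 0.312  0.01  ]
bay corner RR [0.5818 0.2493 0.01  ]
bay corner RbR [0.4213 0.2454 0.01  ]
bay corner RbL [0.4195 0.3079 0.01  ]
cab [ 0.53  -0.137  0.186]
cab [ 0.706 -0.217  0.186]
cab [ 0.641 -0.143  0.186]
drawer [ 0.552 -0.201  0.1  ]
drawer [ 0.512 -0.202  0.1  ]
rasp [0.362 0.158 0.01 ] [ 0.388 -0.091  0.02 ]
```

```bash
python3 - <<'E'
from h import *
print(go(.4549,.132,.17,173.5))
E
```

```text
(array([-0.3893, -0.2799,  0.0856]), np.float64(-12.05))
```

The manual's scale: shifts go in shares of 0.6 m and turns go in shares of 180 degrees. Converting my numbers, -0.17 m / 0.6 = -0.2833, -0.136 m / 0.6 = -0.2267.

Call:
drive_effector --plan '[[[-0.0567, -0.04, 0, 0, 0.085], [-0.1133, -0.08, 0, 0, 0.085], [-0.17, -0.12, 0, 0, 0.085], [-0.2267, -0.16, 0, 0, 0.085], [-0.2833, -0.2, 0, 0, 0.085]]]' --squeeze 20

```text
time: 0.52
ee_pos: [0.2985, 0.3519, 0.256]
tcp_rot: [-180.0, -0.0, 161.5]
wrist_force: [0.5, 0.7, 0.6]
opening: 0.0854
grasp_force: 0.0
```

Call:
drive_effector --plan '[[[-0.0567, -0.04, 0, 0, 0.085], [-0.1133, -0.08, 0, 0, 0.085], [-0.17, -0.12, 0, 0, 0.085], [-0.2267, -0.16, 0, 0, 0.085], [-0.2833, -0.2, 0, 0, 0.085]]]'

```text
time: 0.93
ee_pos: [0.4216, 0.1837, 0.2562]
tcp_rot: [180.0, 0.0, 161.4]
wrist_force: [0.4, 0.9, -0.2]
opening: 0.0849
grasp_force: 0.0
```

Call:
drive_effector --plan '[[[-0.0333, -0.025, 0.0333, -0.0111, 0.08], [-0.05, -0.0417, 0.0667, -0.0278, 0.08], [-0.0817, -0.0667, 0.1333, -0.0667, 0.08], [-0.0817, -0.0667, 0.1333, -0.0667, 0.08], [-0.0817, -0.0667, 0.1333, -0.0667, 0.08]]]'

```text
time: 1.35
ee_pos: [0.4538, 0.131, 0.1739]
tcp_rot: [-179.9, -0.2, 173.2]
wrist_force: [-0.3, -0.4, 0.1]
opening: 0.0801
grasp_force: 0.0
```

```bash
python3 -c "
from h import *
print(go(.4549,.132,.071,173.5),bot.get_obs()['q'],bot.get_obs()['wrist_force'])"
```

```text
(array([-0.001 ,  0.0012,  0.1029]), np.float64(-0.26)) [ 1.60966215e+01 -6.26549669e+00 -1.01843721e+01  8.63468770e+01
 -9.80278328e-04  2.28536454e+01] [-0.34110982 -0.38743841  0.14787285]
```

Converted, 0.101 m / 0.6 = 0.1683, 0.09 m / 0.6 = 0.15.

Call:
drive_effector --plan '[[[-0.0017, 0.0017, 0.0583, 0, 0.08], [-0.0017, 0.0017, 0.1167, 0, 0.08], [-0.0017, 0.0017, 0.15, 0, 0.08], [-0.0017, 0.0017, 0.1683, 0, 0.08], [-0.0017, 0.0017, 0.1683, 0, 0.08]]]' --squeeze 20

```text
time: 1.77
ee_pos: [0.4549, 0.1336, 0.0744]
tcp_rot: [-180.0, -0.1, 173.4]
wrist_force: [-0.6, 0.4, 0.2]
opening: 0.08
grasp_force: 0.0
```

Call:
drive_effector --plan '[[[0, 0, 0, 0, 0.05], [0, 0, 0, 0, 0.05], [0, 0, 0, 0, 0.05], [0, 0, 0, 0, 0.05], [0, 0, 0, 0, 0.05]]]' --squeeze 20

```text
time: 2.18
ee_pos: [0.4568, 0.1335, 0.0776]
tcp_rot: [179.9, 0.2, 173.4]
wrist_force: [-2.0, 0.5, 6.2]
opening: 0.056
grasp_force: 22.3
```

```bash
python3 -c "
from h import *
cv2.imwrite('pics/s2.png',cv2.resize(cams.camera('side')[180:290,195:335],None,fx=5,fy=5,interpolation=2))"
```

```text
(no output)
```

View pics/s2.png

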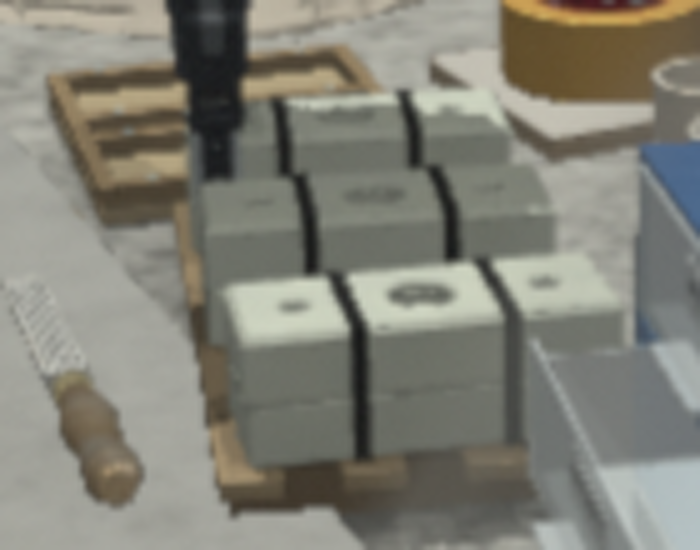

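The side view shows the fingers on the left mould's near end, outside the band (about (215,140)). The 6 N upward comes from the pads swinging forward as they close. I'll lift in small steps.

Converted, -0.006 m / 0.6 = -0.01, -0.004 m / 0.6 = -0.0067.

Call:
drive_effector --plan '[[[0, 0, -0.0033, 0, 0.05], [0, 0, -0.0067, 0, 0.05], [0, 0, -0.01, 0, 0.05], [0, 0, -0.01, 0, 0.05], [0, 0, -0.01, 0, 0.05]]]' --squeeze 20

```text
time: 2.65
ee_pos: [0.4557, 0.1331, 0.0814]
tcp_rot: [180.0, -0.0, 173.4]
wrist_force: [-1.5, 0.4, -2.1]
opening: 0.0558
grasp_force: 22.3
```

Call:
drive_effector --plan '[[[0, 0, -0.0033, 0, 0.05], [0, 0, -0.0067, 0, 0.05], [0, 0, -0.01, 0, 0.05], [0, 0, -0.01, 0, 0.05], [0, 0, -0.01, 0, 0.05]]]'

```text
time: 3.07
ee_pos: [0.4558, 0.1331, 0.0874]
tcp_rot: [180.0, 0.0, 173.4]
wrist_force: [-0.4, 0.2, -3.4]
opening: 0.0555
grasp_force: 22.3
```

```bash
python3 -c "
from h import *
print(bot.get_obs()['torque'])
cv2.imwrite('pics/s3.png',cv2.resize(cams.camera('side')[180:290,195:335],None,fx=5,fy=5,interpolation=2))"
```

```text
[ 0.05896066  0.23637862 -0.00422249]
```

View pics/s3.png

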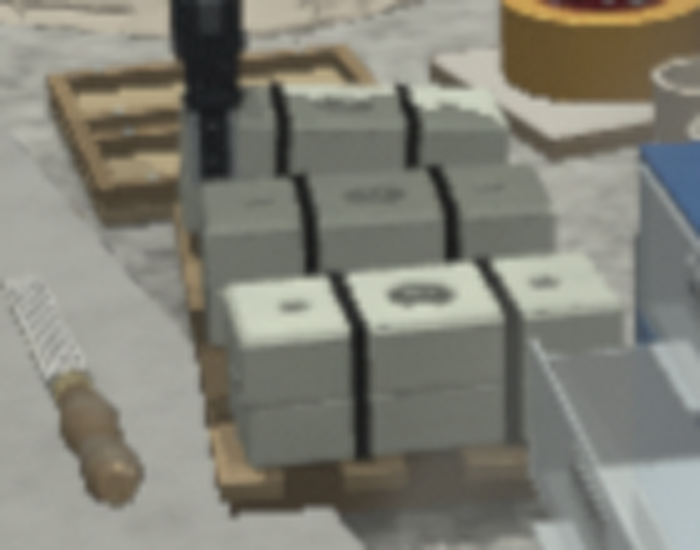

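The image shows the near band up about 13 px and the far band about 5 px (zoomed), so the mould is tilted about 0.06 rad with its far end down. I'll hold, feel the weight and lower it.

Call:
drive_effector --plan '[[[0, 0, 0, 0, 0.05], [0, 0, 0, 0, 0.05], [0, 0, 0, 0, 0.05], [0, 0, 0, 0, 0.05]]]'

```text
time: 3.45
ee_pos: [0.4558, 0.1331, 0.0873]
tcp_rot: [180.0, 0.0, 173.4]
wrist_force: [-0.6, 1.0, -3.3]
opening: 0.0555
grasp_force: 22.4
```

Call:
drive_effector --plan '[[[0, 0, 0, 0, 0.05], [0, 0, 0, 0, 0.05], [0, 0, 0, 0, 0.05]]]'

```text
time: 3.7
ee_pos: [0.4558, 0.1331, 0.0873]
tcp_rot: [180.0, 0.0, 173.4]
wrist_force: [-1.1, 0.5, -2.0]
opening: 0.0562
grasp_force: 22.4
```

Call:
drive_effector --plan '[[[0, 0, 0.0033, 0, 0.05], [0, 0, 0.0067, 0, 0.05], [0, 0, 0.01, 0, 0.05], [0, 0, 0.0133, 0, 0.05], [0, 0, 0.0167, 0, 0.05]]]'

```text
time: 4.12
ee_pos: [0.4558, 0.1331, 0.0777]
tcp_rot: [180.0, 0.0, 173.4]
wrist_force: [-14.1, -2.6, 31.3]
opening: 0.0559
grasp_force: 26.6
```

Call:
drive_effector --plan '[[[0, 0, 0.0017, 0, 0.05], [0, 0, 0.0017, 0, 0.06], [0, 0, 0, 0, 0.07], [0, 0, 0, 0, 0.08], [0, 0, 0, 0, 0.08]]]'

```text
time: 4.53
ee_pos: [0.456, 0.1331, 0.0772]
tcp_rot: [180.0, 0.0, 173.4]
wrist_force: [0.1, -0.5, -0.1]
opening: 0.08
grasp_force: 0.0
```

Call:
drive_effector --plan '[[[0, 0, -0.0333, 0, 0.08], [0, 0, -0.0833, 0, 0.08], [0, 0, -0.15, 0, 0.08], [0, 0, -0.15, 0, 0.08]]]'

```text
time: 4.87
ee_pos: [0.458, 0.1337, 0.174]
tcp_rot: [179.8, 0.5, 173.4]
wrist_force: [0.7, -0.2, 0.2]
opening: 0.0802
grasp_force: 0.0
```

```bash
python3 -c "
from h import *
print(go(.511-.066*.9957,.020+.066*.0924,.165,174.7),bot.get_obs()['wrist_force'])"
```

```text
(array([ 0.0003, -0.1083,  0.009 ]), np.float64(-1.25)) [ 0.7463157  -0.19703094  0.16712961]
```

Converted, -0.108 m / 0.6 = -0.18, -0.09 m / 0.6 = -0.15, -1.3 degrees / 180 = -0.0072.

Call:
drive_effector --plan '[[[0, -0.05, 0, 0, 0.08], [0, -0.1, 0, 0, 0.08], [0, -0.15, 0, 0, 0.08], [0, -0.18, 0, -0.0072, 0.08], [0, -0.18, 0, -0.0072, 0.08]]]'

```text
time: 5.28
ee_pos: [0.4432, 0.0233, 0.1672]
tcp_rot: [-180.0, 0.0, 174.7]
wrist_force: [-0.7, 1.3, -0.2]
opening: 0.08
grasp_force: 0.0
```

Call:
drive_effector --plan '[[[0, 0, 0.0583, 0, 0.08], [0, 0, 0.1167, 0, 0.08], [0, 0, 0.15, 0, 0.08], [0, 0, 0.1533, 0, 0.08], [0, 0, 0.1533, 0, 0.08]]]' --squeeze 20

```text
time: 5.7
ee_pos: [0.4429, 0.0261, 0.0746]
tcp_rot: [-180.0, -0.1, 174.8]
wrist_force: [0.7, -0.5, 0.2]
opening: 0.0802
grasp_force: 0.0
```

```bash
python3 -c "
from h import *
print(go(.511-.066*.9957,.020+.066*.0924,.076,174.7),bot.get_obs()['ee_pos'])"
```

```text
(array([-0.0024,  0.0002, -0.0014]), np.float64(0.05)) [0.44288615 0.02606847 0.07458   ]
```

Converted, -0.002 m / 0.6 = -0.0033.

Call:
drive_effector --plan '[[[-0.0033, 0, 0, 0, 0.05], [-0.0033, 0, 0, 0, 0.05], [-0.0033, 0, 0, 0, 0.05], [-0.0033, 0, 0, 0, 0.05], [-0.0033, 0, 0, 0, 0.05]]]' --squeeze 20

```text
time: 6.12
ee_pos: [0.4468, 0.0259, 0.0772]
tcp_rot: [180.0, 0.2, 174.8]
wrist_force: [1.3, 1.0, 6.8]
opening: 0.0556
grasp_force: 23.0
```

Call:
drive_effector --plan '[[[0, 0, -0.0033, 0, 0.05], [0, 0, -0.0067, 0, 0.05], [0, 0, -0.01, 0, 0.05], [0, 0, -0.0133, 0, 0.05], [0, 0, -0.0167, 0, 0.05]]]'

```text
time: 6.53
ee_pos: [0.4452, 0.0256, 0.0852]
tcp_rot: [-180.0, -0.0, 174.7]
wrist_force: [0.6, -0.4, -4.7]
opening: 0.0557
grasp_force: 22.3
```

Call:
drive_effector --plan '[[[0, 0, -0.0033, 0, 0.05], [0, 0, -0.0033, 0, 0.05], [0, 0, -0.0033, 0, 0.05]]]'

```text
time: 6.78
ee_pos: [0.4455, 0.0256, 0.0874]
tcp_rot: [180.0, 0.0, 174.7]
wrist_force: [-0.9, -0.2, -3.0]
opening: 0.0557
grasp_force: 22.4
```

Call:
drive_effector --plan '[[[0, 0, 0, 0, 0.05], [0, 0, 0, 0, 0.05], [0, 0, 0, 0, 0.05]]]'

```text
time: 7.03
ee_pos: [0.4454, 0.0256, 0.0873]
tcp_rot: [-180.0, 0.0, 174.8]
wrist_force: [-1.7, 0.2, -1.6]
opening: 0.0559
grasp_force: 22.4
```

```bash
python3 -c "
from h import *
print(bot.get_obs()['torque'])
a=cams.camera('side')[180:290,195:335]
cv2.imwrite('pics/s4.png',cv2.resize(a,None,fx=5,fy=5,interpolation=2))"
```

```text
[ 0.00339885  0.29350541 -0.01858129]
```

Call:
drive_effector --plan '[[[0, 0, 0, 0, 0.05], [0, 0, 0, 0, 0.05], [0, 0, 0, 0, 0.05]]]'

```text
time: 7.33
ee_pos: [0.4454, 0.0256, 0.0873]
tcp_rot: [-180.0, -0.0, 174.7]
wrist_force: [-1.5, 0.2, -1.6]
opening: 0.0558
grasp_force: 22.4
```

View pics/s4.png

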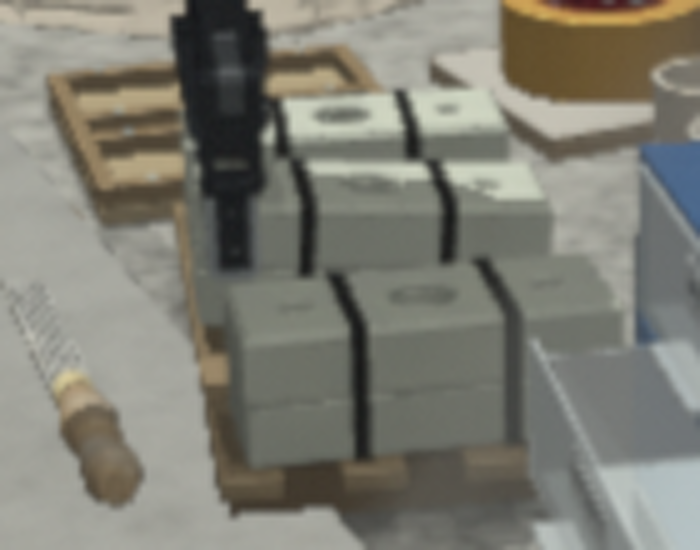

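The middle mould is tilted: near band up about 14 px, far band up about 7 px. It feels about 2 N, so it's light. I'll lower it and test the right one.

Converted, 0.009 m / 0.6 = 0.015, 0.008 m / 0.6 = 0.0133.

Call:
drive_effector --plan '[[[0, 0, 0.0033, 0, 0.05], [0, 0, 0.0067, 0, 0.05], [0, 0, 0.01, 0, 0.05], [0, 0, 0.0133, 0, 0.05], [0, 0, 0.015, 0, 0.05]]]'

```text
time: 7.75
ee_pos: [0.4454, 0.0256, 0.078]
tcp_rot: [-180.0, -0.0, 174.8]
wrist_force: [-2.3, 1.1, 0.4]
opening: 0.0557
grasp_force: 22.8
```

Call:
drive_effector --plan '[[[0, 0, 0, 0, 0.055], [0, 0, 0, 0, 0.06], [0, 0, 0, 0, 0.07], [0, 0, 0, 0, 0.08], [0, 0, 0, 0, 0.08]]]'

```text
time: 8.17
ee_pos: [0.4457, 0.0256, 0.0785]
tcp_rot: [180.0, 0.0, 174.7]
wrist_force: [0.7, -0.3, -0.3]
opening: 0.0798
grasp_force: 0.0
```

Call:
drive_effector --plan '[[[0, 0, -0.0333, 0, 0.08], [0, 0, -0.0833, 0, 0.08], [0, 0, -0.15, 0, 0.08], [0, 0, -0.15, 0, 0.08]]]'

```text
time: 8.5
ee_pos: [0.4477, 0.0257, 0.1752]
tcp_rot: [179.9, 0.5, 174.7]
wrist_force: [0.3, 1.0, -0.2]
opening: 0.0803
grasp_force: 0.0
```

```bash
python3 -c "
from h import *
print(go(.5056-.066,-.092+.066*.03,.166,178.3),bot.get_obs()['q'])"
```

```text
(array([-0.0025, -0.116 ,  0.0092]), np.float64(-3.55)) [ 3.28751513e+00 -1.03097561e+01 -1.36102953e+01  8.61829461e+01
 -2.45042519e-03  8.54101722e+00]
```

Converted, -0.116 m / 0.6 = -0.1933, -0.09 m / 0.6 = -0.15, -3.6 degrees / 180 = -0.02.

Call:
drive_effector --plan '[[[-0.0033, -0.05, 0, 0, 0.08], [-0.0033, -0.1, 0, 0, 0.08], [-0.0033, -0.15, 0, -0.0056, 0.08], [-0.005, -0.1933, 0, -0.02, 0.08], [-0.005, -0.1933, 0, -0.02, 0.08]]]'

```text
time: 8.92
ee_pos: [0.4377, -0.0934, 0.1684]
tcp_rot: [-179.9, 0.0, 178.3]
wrist_force: [0.4, -0.2, 0.2]
opening: 0.0799
grasp_force: 0.0
```

Call:
drive_effector --plan '[[[0, 0, 0.0583, 0, 0.08], [0, 0, 0.1167, 0, 0.08], [0, 0, 0.15, 0, 0.08], [0, 0, 0.1533, 0, 0.08], [0, 0, 0.1533, 0, 0.08]]]' --squeeze 20

```text
time: 9.33
ee_pos: [0.4373, -0.0898, 0.0758]
tcp_rot: [180.0, -0.1, 178.3]
wrist_force: [-0.1, -0.8, 0.9]
opening: 0.08
grasp_force: 0.0
```

```bash
python3 -c "
from h import *
print(go(.5056-.066,-.092+.066*.03,.076,178.3),bot.get_obs()['ee_pos'])"
```

```text
(array([-0.0023, -0.0001, -0.0002]), np.float64(0.04)) [ 0.43729472 -0.08981168  0.07575614]
```

Converted, -0.002 m / 0.6 = -0.0033.

Call:
drive_effector --plan '[[[-0.0033, 0, 0, 0, 0.05], [-0.0033, 0, 0, 0, 0.05], [-0.0033, 0, 0, 0, 0.05], [-0.0033, 0, 0, 0, 0.05], [-0.0033, 0, 0, 0, 0.05]]]' --squeeze 20

```text
time: 9.75
ee_pos: [0.4412, -0.0902, 0.0783]
tcp_rot: [-180.0, 0.2, 178.4]
wrist_force: [2.0, 1.6, 6.3]
opening: 0.056
grasp_force: 23.1
```

Call:
drive_effector --plan '[[[0, 0, -0.0033, 0, 0.05], [0, 0, -0.0067, 0, 0.05], [0, 0, -0.01, 0, 0.05], [0, 0, -0.0133, 0, 0.05], [0, 0, -0.0167, 0, 0.05]]]'

```text
time: 10.17
ee_pos: [0.4395, -0.0902, 0.0861]
tcp_rot: [180.0, -0.0, 178.3]
wrist_force: [0.9, -0.5, -7.4]
opening: 0.0557
grasp_force: 22.8
```

Call:
drive_effector --plan '[[[0, 0, -0.0017, 0, 0.05], [0, 0, -0.0017, 0, 0.05], [0, 0, -0.0017, 0, 0.05]]]'

```text
time: 10.42
ee_pos: [0.4397, -0.0903, 0.0873]
tcp_rot: [-180.0, -0.0, 178.3]
wrist_force: [0.0, 0.5, -6.1]
opening: 0.0557
grasp_force: 22.9
```

Call:
drive_effector --plan '[[[0, 0, 0, 0, 0.05], [0, 0, 0, 0, 0.05], [0, 0, 0, 0, 0.05]]]'

```text
time: 10.67
ee_pos: [0.4397, -0.0903, 0.0873]
tcp_rot: [-180.0, -0.0, 178.3]
wrist_force: [-1.2, 0.3, -4.8]
opening: 0.0556
grasp_force: 22.9
```

```bash
python3 -c "
from h import *
print(bot.get_obs()['torque'])
a=cams.camera('side')[180:290,195:335]
cv2.imwrite('pics/s5.png',cv2.resize(a,None,fx=5,fy=5,interpolation=2))"
```

```text
[ 0.02693419  0.20349981 -0.009025  ]
```

Call:
drive_effector --plan '[[[0, 0, 0, 0, 0.05], [0, 0, 0, 0, 0.05], [0, 0, 0, 0, 0.05]]]'

```text
time: 10.97
ee_pos: [0.4397, -0.0903, 0.0873]
tcp_rot: [-180.0, -0.0, 178.3]
wrist_force: [-2.3, 0.3, -5.3]
opening: 0.0557
grasp_force: 22.9
```

View pics/s5.png

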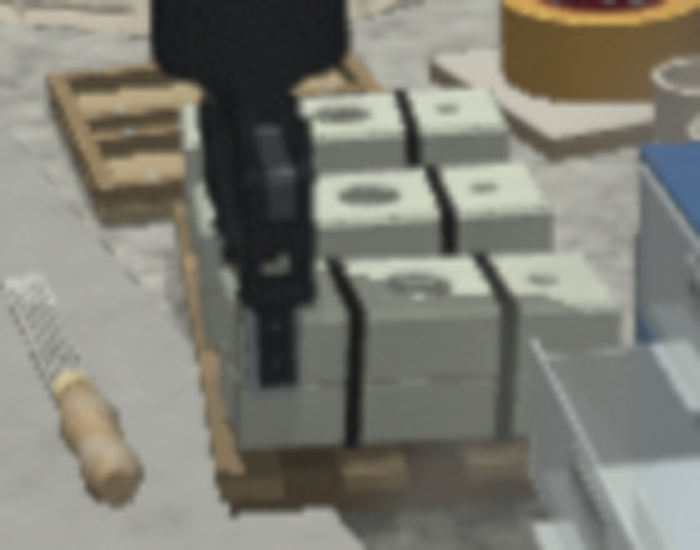

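The right mould is tilted with its far end down and feels 5–6 N, against 2–3 N for the others, so it is the damp one. I'll lower it and go for the left mould.

Converted, 0.009 m / 0.6 = 0.015, 0.008 m / 0.6 = 0.0133.

Call:
drive_effector --plan '[[[0, 0, 0.0033, 0, 0.05], [0, 0, 0.0067, 0, 0.05], [0, 0, 0.01, 0, 0.05], [0, 0, 0.0133, 0, 0.05], [0, 0, 0.015, 0, 0.05]]]'

```text
time: 11.38
ee_pos: [0.4397, -0.0902, 0.0787]
tcp_rot: [-180.0, 0.0, 178.3]
wrist_force: [-9.5, 1.8, 14.5]
opening: 0.0559
grasp_force: 25.1
```

Call:
drive_effector --plan '[[[0, 0, 0, 0, 0.055], [0, 0, 0, 0, 0.06], [0, 0, 0, 0, 0.07], [0, 0, 0, 0, 0.08], [0, 0, 0, 0, 0.08]]]'

```text
time: 11.8
ee_pos: [0.4402, -0.0903, 0.0785]
tcp_rot: [-180.0, 0.0, 178.3]
wrist_force: [-0.6, 0.5, -0.6]
opening: 0.0801
grasp_force: 0.0
```

Call:
drive_effector --plan '[[[0, 0, -0.0333, 0, 0.08], [0, 0, -0.0833, 0, 0.08], [0, 0, -0.15, 0, 0.08], [0, 0, -0.1667, 0, 0.08]]]'

```text
time: 12.13
ee_pos: [0.4414, -0.0905, 0.1837]
tcp_rot: [-179.9, 0.4, 178.3]
wrist_force: [-0.1, 0.8, 0.6]
opening: 0.0798
grasp_force: 0.0
```

Call:
drive_effector --plan '[[[-0.05, 0.0333, -0.05, 0, 0.08], [-0.05, 0.1, -0.05, 0, 0.08], [-0.05, 0.1667, -0.05, 0, 0.08], [-0.05, 0.2333, -0.05, 0, 0.08], [-0.05, 0.3, -0.05, 0, 0.08]]]'

```text
time: 12.55
ee_pos: [0.4752, 0.0906, 0.2086]
tcp_rot: [180.0, 0.1, 178.3]
wrist_force: [0.1, -0.9, 0.1]
opening: 0.0801
grasp_force: 0.0
```

```bash
python3 -c "
from h import *
cv2.imwrite('pics/top2.png',cams.camera('top'))
print(go(.5205,.1245,.166,173.5))"
```

```text
(array([-0.0447,  0.0293,  0.0422]), np.float64(5.05))
```

Converted, 0.2 m / 0.6 = 0.3333, 0.16 m / 0.6 = 0.2667.

Call:
drive_effector --plan '[[[0.0667, 0, -0.0333, 0, 0.08], [0.1333, 0, -0.05, 0, 0.08], [0.2, 0, -0.0667, 0, 0.08], [0.2667, 0, -0.0667, 0, 0.08], [0.3333, 0, -0.0667, 0, 0.08]]]'

```text
time: 13.02
ee_pos: [0.2737, 0.0945, 0.2487]
tcp_rot: [180.0, 0.1, 178.3]
wrist_force: [-0.5, 1.1, 0.3]
opening: 0.0801
grasp_force: 0.0
```

```bash
python3 -c "
from h import *
a=cams.camera('top');cv2.imwrite('pics/top3.png',a)
cv2.imwrite('pics/t3.png',cv2.resize(a[180:305,125:445],None,fx=2.5,fy=2.5,interpolation=2))"
```

```text
(no output)
```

View pics/t3.png

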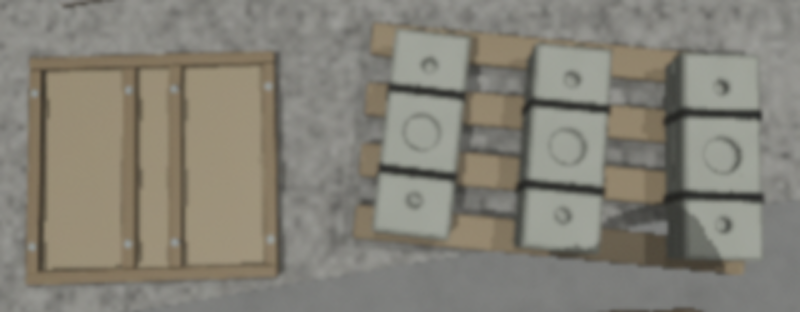

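After the tests all three moulds lie flat, shifted by at most 1 mm. The left ring is at zoomed (421,132) and the middle ring at (567,146). I'll compute their new centres.

```bash
python3 - <<'E'
from h import *
ft=lambda p:(np.array(p)+.5)/2.5-.5+[125,180]
for a,b,c in[((429,65),(414,200),(421,132)),((572,79),(563,215),(567,146)),((722,87),(723,225),(722,155))]:
    A,B,C=[plane("top",ft(p),.088) for p in(a,b,c)];d=A-B
    print(((A+B)/2).round(4),C.round(4),np.degrees(np.arctan2(d[1],d[0])).round(2))
print(go(.5215-.008,.1262,.19,173.4))
E
```

```text
[0.5195 0.1262 0.088 ] [0.5194 0.1266 0.088 ] -6.45
[0.5095 0.02   0.088 ] [0.5097 0.0203 0.088 ] -5.09
[ 0.5037 -0.0919  0.088 ] [ 0.5039 -0.0916  0.088 ] -2.17
(array([-0.2441,  0.0393,  0.0601]), np.float64(4.94))
```

Converted, -0.2 m / 0.6 = -0.3333, 0.02 m / 0.6 = 0.0333.

Call:
drive_effector --plan '[[[-0.0667, 0.0083, 0, 0, 0.08], [-0.1333, 0.0167, 0.0167, 0, 0.08], [-0.2, 0.0333, 0.0333, 0, 0.08], [-0.2667, 0.0417, 0.05, 0, 0.08], [-0.3333, 0.05, 0.0667, 0, 0.08]]]'

```text
time: 13.48
ee_pos: [0.4776, 0.119, 0.208]
tcp_rot: [180.0, 0.1, 178.4]
wrist_force: [0.1, -0.0, 0.7]
opening: 0.08
grasp_force: 0.0
```

Call:
drive_effector --plan '[[[-0.0667, 0.015, 0.0333, 0.0111, 0.08], [-0.0817, 0.015, 0.0333, 0.0272, 0.08], [-0.0817, 0.015, 0.0333, 0.0272, 0.08], [-0.0817, 0.015, 0.0333, 0.0272, 0.08]]]'

```text
time: 13.82
ee_pos: [0.5246, 0.1262, 0.1878]
tcp_rot: [-180.0, -0.1, 173.5]
wrist_force: [0.3, 0.8, -0.1]
opening: 0.0797
grasp_force: 0.0
```

```bash
python3 -c "
from h import *
print(go(.5195,.1260,.077,173.5))"
```

```text
(array([ 0.0051, -0.0008,  0.1108]), np.float64(0.01))
```

Converted, 0.11 m / 0.6 = 0.1833, 0.1 m / 0.6 = 0.1667.

Call:
drive_effector --plan '[[[0.0083, -0.0017, 0.0667, 0, 0.08], [0.0083, -0.0017, 0.1333, 0, 0.08], [0.0083, -0.0017, 0.1667, 0, 0.08], [0.0083, -0.0017, 0.1833, 0, 0.08], [0.0083, -0.0017, 0.1833, 0, 0.08]]]'

```text
time: 14.23
ee_pos: [0.518, 0.1257, 0.0776]
tcp_rot: [-180.0, -0.1, 173.5]
wrist_force: [-0.1, -0.3, 1.1]
opening: 0.0799
grasp_force: 0.0
```

Call:
drive_effector --plan '[[[0, 0, 0, 0, 0.05], [0, 0, 0, 0, 0.05], [0, 0, 0, 0, 0.05], [0, 0, 0, 0, 0.05], [0, 0, 0, 0, 0.05]]]' --squeeze 50

```text
time: 14.65
ee_pos: [0.5206, 0.1261, 0.0812]
tcp_rot: [179.9, 0.2, 173.5]
wrist_force: [-1.8, -0.7, 6.0]
opening: 0.0556
grasp_force: 55.6
```

Call:
drive_effector --plan '[[[0, 0, -0.0083, 0, 0.05], [0, 0, -0.025, 0, 0.05], [0, 0, -0.05, 0, 0.05], [0, 0, -0.0833, 0, 0.05], [0, 0, -0.1167, 0, 0.05]]]' --squeeze 50

```text
time: 15.07
ee_pos: [0.5193, 0.1259, 0.1498]
tcp_rot: [-180.0, -0.0, 173.5]
wrist_force: [0.7, -0.5, -4.6]
opening: 0.0555
grasp_force: 54.1
```

```bash
python3 -c "
from h import *
print(go(.4972,.3885,.12,182),bot.get_obs()['ee_pos'])"
```

```text
(array([0.0519, 0.2584, 0.0298]), np.float64(-8.54)) [0.51931616 0.12586106 0.14982846]
```

Converted, 0.18 m / 0.6 = 0.3, 0.032 m / 0.6 = 0.0533, -6 degrees / 180 = -0.0333.

Call:
drive_effector --plan '[[[0.0133, 0.05, 0, 0, 0.05], [0.0267, 0.1, 0, 0, 0.05], [0.04, 0.1667, 0, -0.0111, 0.05], [0.0533, 0.2333, 0, -0.0222, 0.05], [0.0667, 0.3, 0, -0.0333, 0.05]]]'

```text
time: 15.48
ee_pos: [0.5001, 0.311, 0.1496]
tcp_rot: [180.0, 0.1, 179.5]
wrist_force: [1.7, 0.1, -5.0]
opening: 0.0554
grasp_force: 55.4
```

Call:
drive_effector --plan '[[[0, 0.05, 0, -0.0139, 0.05], [0, 0.1, 0, -0.0139, 0.05], [0, 0.1167, 0, -0.0139, 0.05], [0, 0.1167, 0, -0.0139, 0.05], [0, 0.1167, 0, -0.0139, 0.05]]]'

```text
time: 15.9
ee_pos: [0.5009, 0.3794, 0.1486]
tcp_rot: [-180.0, -0.0, -178.0]
wrist_force: [0.5, -0.5, -5.0]
opening: 0.0555
grasp_force: 55.6
```

```bash
python3 -c "
from h import *
print(go(.4972,.3885,.075,182),bot.get_obs()['ee_pos'])"
```

```text
(array([0.0033, 0.0093, 0.0736]), np.float64(-360.0)) [0.5008616  0.37936404 0.1486148 ]
```

Converted, 0.06 m / 0.6 = 0.1, 0.045 m / 0.6 = 0.075.

Call:
drive_effector --plan '[[[0.005, 0.015, 0.0333, 0, 0.05], [0.005, 0.015, 0.075, 0, 0.05], [0.005, 0.015, 0.1, 0, 0.05], [0.005, 0.015, 0.1, 0, 0.05], [0.005, 0.015, 0.1, 0, 0.05]]]'

```text
time: 16.32
ee_pos: [0.4977, 0.3867, 0.0885]
tcp_rot: [-179.9, -0.1, -178.1]
wrist_force: [-0.1, 0.0, -4.3]
opening: 0.0554
grasp_force: 55.4
```

```bash
python3 -c "
from h import *
print(go(.4972,.3885,.075,182),bot.get_obs()['ee_pos'])
a=cams.camera('top')[190:305,125:245];b=cams.camera('side')[175:245,185:305]
cv2.imwrite('pics/c1.png',np.vstack([cv2.resize(a,(360,345),interpolation=2),cv2.resize(b,(360,210),interpolation=2)]))"
```

```text
(array([0.0004, 0.0018, 0.0135]), np.float64(-360.13)) [0.49769698 0.38670613 0.08845474]
```

View pics/c1.png

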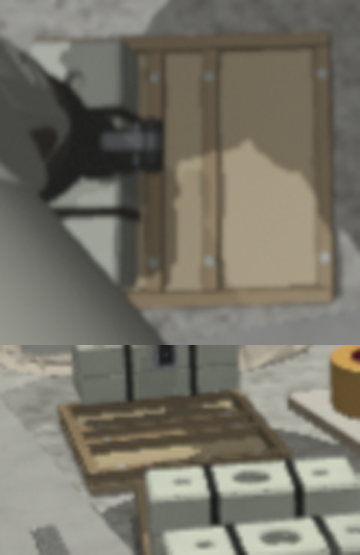

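The mould hangs above the left bay, its right lower edge at zoomed col 137 just left of the dividing fence. I'll shift 2 mm left and lower slowly.

Call:
drive_effector --plan '[[[0, 0.0033, 0.0083, 0, 0.05], [0, 0.0033, 0.0167, 0, 0.05], [0, 0.0033, 0.02, 0, 0.05], [0, 0.0033, 0.02, 0, 0.05], [0, 0.0033, 0.02, 0, 0.05]]]'

```text
time: 16.83
ee_pos: [0.4975, 0.3901, 0.0762]
tcp_rot: [-180.0, -0.0, -178.0]
wrist_force: [-0.2, 0.3, -4.5]
opening: 0.0555
grasp_force: 55.6
```

Call:
drive_effector --plan '[[[0, 0, 0.005, 0, 0.05], [0, 0, 0.01, 0, 0.05], [0, 0, 0.0133, 0, 0.05], [0, 0, 0.0133, 0, 0.05], [0, 0, 0.0133, 0, 0.05]]]'

```text
time: 17.25
ee_pos: [0.4975, 0.3901, 0.0681]
tcp_rot: [-180.0, -0.0, -178.1]
wrist_force: [-0.1, 0.6, -4.8]
opening: 0.0555
grasp_force: 55.6
```

Converted, 0.004 m / 0.6 = 0.0067, 0.002 m / 0.6 = 0.0033.

```bash
python3 -c "
from h import *
print(go(.4975,.389,.06,182),bot.get_obs()['torque'])"
```

```text
(array([ 0.0001, -0.0011,  0.0081]), np.float64(-360.05)) [-0.01113144 -0.03401866 -0.00167302]
```

Call:
drive_effector --plan '[[[0, 0, 0.0033, 0, 0.05], [0, 0, 0.0067, 0, 0.05], [0, 0, 0.0067, 0, 0.05], [0, 0, 0.0067, 0, 0.05]]]'

```text
time: 17.58
ee_pos: [0.4976, 0.3901, 0.0642]
tcp_rot: [-180.0, -0.0, -178.1]
wrist_force: [-0.3, 0.2, -4.2]
opening: 0.0554
grasp_force: 55.6
```

The manual's scale: shifts go in shares of 0.6 m and turns go in shares of 180 degrees. Converting my numbers, 0.003 m / 0.6 = 0.005, 0.002 m / 0.6 = 0.0033.

Call:
drive_effector --plan '[[[0, -0.0017, 0.0017, 0, 0.05], [0, -0.0017, 0.0033, 0, 0.05], [0, -0.0017, 0.005, 0, 0.05], [0, -0.0017, 0.005, 0, 0.05]]]'

```text
time: 17.92
ee_pos: [0.4976, 0.3891, 0.0611]
tcp_rot: [-180.0, -0.0, -178.1]
wrist_force: [0.5, 0.3, -3.1]
opening: 0.055
grasp_force: 55.6
```

Call:
drive_effector --plan '[[[0, 0, 0.0017, 0, 0.05], [0, 0, 0.0033, 0, 0.05], [0, 0, 0.0033, 0, 0.05]]]'

```text
time: 18.17
ee_pos: [0.4978, 0.3893, 0.0595]
tcp_rot: [180.0, 0.0, -178.1]
wrist_force: [0.3, -0.7, -3.5]
opening: 0.0553
grasp_force: 55.7
```

Converted, 0.002 m / 0.6 = 0.0033, 0.001 m / 0.6 = 0.0017.

Call:
drive_effector --plan '[[[0, 0, 0.0017, 0, 0.05], [0, 0, 0.0033, 0, 0.05], [0, 0, 0.0033, 0, 0.05]]]'

```text
time: 18.42
ee_pos: [0.4978, 0.3893, 0.0592]
tcp_rot: [180.0, 0.1, -178.1]
wrist_force: [-5.4, -3.0, 8.2]
opening: 0.0551
grasp_force: 57.0
```

Call:
drive_effector --plan '[[[0, 0, 0.0017, 0, 0.05], [0, 0, 0.0033, 0, 0.05], [0, 0, 0.0033, 0, 0.05]]]'

```text
time: 18.67
ee_pos: [0.4978, 0.3893, 0.0592]
tcp_rot: [179.9, 0.1, -178.0]
wrist_force: [-10.7, -6.7, 22.4]
opening: 0.0552
grasp_force: 58.8
```

Converted, -0.003 m / 0.6 = -0.005.

Call:
drive_effector --plan '[[[0, 0, -0.005, 0, 0.055], [0, 0, -0.005, 0, 0.06], [0, 0, -0.005, 0, 0.066], [0, 0, -0.005, 0, 0.07], [0, 0, -0.005, 0, 0.07]]]'

```text
time: 19.08
ee_pos: [0.4977, 0.3892, 0.0582]
tcp_rot: [-180.0, -0.0, -178.1]
wrist_force: [-0.1, -0.0, 0.2]
opening: 0.0699
grasp_force: 0.0
```

Call:
drive_effector --plan '[[[0, 0, -0.0333, 0, 0.07], [0, 0, -0.0833, 0, 0.07], [0, 0, -0.15, 0, 0.07], [0, 0, -0.2167, 0, 0.08], [0, 0, -0.2167, 0, 0.08]]]'

```text
time: 19.5
ee_pos: [0.4994, 0.3905, 0.1972]
tcp_rot: [179.6, 0.5, -178.1]
wrist_force: [0.3, 0.5, 1.4]
opening: 0.0803
grasp_force: 0.0
```

```bash
python3 -c "
from h import *
print(go(.5096,.020,.19,174.8))"
```

```text
(array([ 0.0024, -0.3707,  0.0072]), np.float64(-352.86))
```

Next, the middle mould.

Converted, -0.2 m / 0.6 = -0.3333, -0.16 m / 0.6 = -0.2667.

Call:
drive_effector --plan '[[[0, -0.0667, 0, 0, 0.08], [0, -0.1333, 0, 0, 0.08], [0, -0.2, 0, 0, 0.08], [0, -0.2667, 0, 0, 0.08], [0, -0.3333, 0, 0, 0.08]]]'

```text
time: 19.92
ee_pos: [0.5042, 0.1877, 0.1882]
tcp_rot: [180.0, 0.0, -178.0]
wrist_force: [0.4, -0.2, -0.7]
opening: 0.08
grasp_force: 0.0
```

Call:
drive_effector --plan '[[[0, -0.0667, 0, 0, 0.08], [0, -0.1333, 0, 0, 0.08], [0, -0.2, 0, 0.0111, 0.08], [0.0017, -0.2667, 0, 0.0278, 0.08], [0.0017, -0.285, 0, 0.0394, 0.08]]]'

```text
time: 20.33
ee_pos: [0.509, 0.0141, 0.1884]
tcp_rot: [-179.9, 0.0, 174.5]
wrist_force: [-0.4, -0.1, 0.2]
opening: 0.0802
grasp_force: 0.0
```

Call:
drive_effector --plan '[[[0, 0, 0.0167, 0, 0.08], [0, 0, 0.0167, 0, 0.08], [0, 0, 0.0167, 0, 0.08]]]'

```text
time: 20.58
ee_pos: [0.509, 0.0192, 0.1775]
tcp_rot: [180.0, -0.1, 174.9]
wrist_force: [0.2, -0.0, 0.0]
opening: 0.08
grasp_force: 0.0
```

```bash
python3 -c "
from h import *
o=cams.camera('top');cv2.imwrite('pics/top4.png',o)
print(go(.5096,.020,.077,174.8))"
```

```text
(array([-0.0004,  0.0005,  0.1009]), np.float64(0.17))
```

Converted, 0.1 m / 0.6 = 0.1667, 0.09 m / 0.6 = 0.15.

Call:
drive_effector --plan '[[[0, 0, 0.0667, 0, 0.08], [0, 0, 0.1333, 0, 0.08], [0, 0, 0.15, 0, 0.08], [0, 0, 0.1667, 0, 0.08], [0, 0, 0.1667, 0, 0.08]]]'

```text
time: 21.05
ee_pos: [0.5089, 0.0191, 0.0777]
tcp_rot: [-180.0, -0.1, 174.9]
wrist_force: [-0.4, -0.1, -0.0]
opening: 0.0801
grasp_force: 0.0
```

Call:
drive_effector --plan '[[[0, 0, 0, 0, 0.05], [0, 0, 0, 0, 0.05], [0, 0, 0, 0, 0.05], [0, 0, 0, 0, 0.05], [0, 0, 0, 0, 0.05]]]' --squeeze 50

```text
time: 21.47
ee_pos: [0.5106, 0.0187, 0.0808]
tcp_rot: [179.9, 0.2, 174.9]
wrist_force: [0.3, 3.0, 7.0]
opening: 0.0553
grasp_force: 55.5
```

Call:
drive_effector --plan '[[[0, 0, -0.0083, 0, 0.05], [0, 0, -0.025, 0, 0.05], [0, 0, -0.05, 0, 0.05], [0, 0, -0.0833, 0, 0.05], [0, 0, -0.1333, 0, 0.05]]]' --squeeze 50

```text
time: 21.88
ee_pos: [0.5081, 0.0182, 0.1579]
tcp_rot: [-180.0, -0.2, 174.8]
wrist_force: [0.4, 0.4, -5.7]
opening: 0.0554
grasp_force: 54.4
```

```bash
python3 -c "
from h import *
print(go(.501,.2785,.16,182),bot.get_obs()['ee_pos'])"
```

```text
(array([ 0.0305,  0.2586, -0.0021]), np.float64(-7.16)) [0.50810207 0.01822163 0.157921  ]
```

Converted, 0.18 m / 0.6 = 0.3, 0.14 m / 0.6 = 0.2333, -5 degrees / 180 = -0.0278.

Call:
drive_effector --plan '[[[0.0083, 0.05, 0, 0, 0.05], [0.0167, 0.1, 0, 0, 0.05], [0.025, 0.1667, 0, -0.0111, 0.05], [0.0333, 0.2333, 0, -0.0222, 0.05], [0.0417, 0.3, 0, -0.0278, 0.05]]]'

```text
time: 22.3
ee_pos: [0.5002, 0.2014, 0.1594]
tcp_rot: [180.0, 0.0, 179.9]
wrist_force: [1.5, 0.3, -5.0]
opening: 0.055
grasp_force: 55.3
```

Call:
drive_effector --plan '[[[0, 0.05, 0, -0.0122, 0.05], [0, 0.1, 0, -0.0122, 0.05], [0, 0.1283, 0, -0.0122, 0.05], [0, 0.1283, 0, -0.0122, 0.05], [0, 0.1283, 0, -0.0122, 0.05]]]'

```text
time: 22.72
ee_pos: [0.5005, 0.2775, 0.1586]
tcp_rot: [-180.0, -0.0, -177.9]
wrist_force: [-0.1, -1.2, -5.2]
opening: 0.0556
grasp_force: 55.4
```

Call:
drive_effector --plan '[[[0, 0, 0.05, 0, 0.05], [0, 0, 0.0833, 0, 0.05], [0, 0, 0.1083, 0, 0.05], [0, 0, 0.1167, 0, 0.05], [0, 0, 0.1167, 0, 0.05]]]'

```text
time: 23.13
ee_pos: [0.5003, 0.2755, 0.0874]
tcp_rot: [-179.9, -0.1, -178.0]
wrist_force: [0.1, -0.5, -5.6]
opening: 0.0549
grasp_force: 56.0
```

```bash
python3 -c "
from h import *
print(go(.501,.279,.068,182),bot.get_obs()['ee_pos'])
a=cams.camera('top')[190:305,125:245];b=cams.camera('side')[175:245,185:305]
cv2.imwrite('pics/c2.png',np.vstack([cv2.resize(a,(360,345),interpolation=2),cv2.resize(b,(360,210),interpolation=2)]))"
```

```text
(array([-0.0009,  0.0034,  0.0194]), np.float64(-360.02)) [0.5002602  0.27554998 0.08742428]
```

View pics/c2.png

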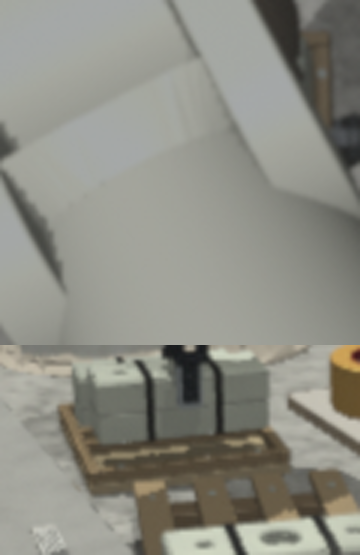

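The side view shows the middle mould above the right bay, between its end fences. The top view is blocked by the arm. I'll lower it while watching the force.

Converted, 0.012 m / 0.6 = 0.02, 0.003 m / 0.6 = 0.005.

Call:
drive_effector --plan '[[[-0.0017, 0.005, 0.0083, 0, 0.05], [-0.0017, 0.005, 0.0167, 0, 0.05], [-0.0017, 0.005, 0.02, 0, 0.05], [-0.0017, 0.005, 0.02, 0, 0.05]]]'

```text
time: 23.57
ee_pos: [0.5014, 0.2799, 0.0759]
tcp_rot: [-180.0, -0.0, -177.9]
wrist_force: [-0.8, -0.4, -5.2]
opening: 0.0552
grasp_force: 56.2
```

Call:
drive_effector --plan '[[[0, 0, 0.005, 0, 0.05], [0, 0, 0.01, 0, 0.05], [0, 0, 0.0133, 0, 0.05], [0, 0, 0.0133, 0, 0.05]]]'

```text
time: 23.9
ee_pos: [0.5014, 0.2798, 0.0678]
tcp_rot: [-180.0, -0.0, -178.0]
wrist_force: [-0.4, -0.0, -4.3]
opening: 0.0549
grasp_force: 56.2
```

Call:
drive_effector --plan '[[[0, 0, 0.0033, 0, 0.05], [0, 0, 0.0067, 0, 0.05], [0, 0, 0.0067, 0, 0.05]]]'

```text
time: 24.15
ee_pos: [0.5015, 0.2799, 0.064]
tcp_rot: [-180.0, -0.0, -178.0]
wrist_force: [0.2, 0.2, -5.5]
opening: 0.055
grasp_force: 56.2
```

```bash
python3 -c "
from h import *
print(go(.501,.279,.06,182))"
```

```text
(array([ 0.0006, -0.0008,  0.004 ]), np.float64(-359.95))
```

Converted, 0.004 m / 0.6 = 0.0067, 0.003 m / 0.6 = 0.005.

Call:
drive_effector --plan '[[[0, -0.0017, 0.0017, 0, 0.05], [0, -0.0017, 0.0033, 0, 0.05], [0, -0.0017, 0.005, 0, 0.05], [0, -0.0017, 0.0067, 0, 0.05], [0, -0.0017, 0.0067, 0, 0.05]]]'

```text
time: 24.57
ee_pos: [0.5016, 0.2789, 0.0602]
tcp_rot: [-180.0, -0.0, -178.0]
wrist_force: [-0.1, -0.1, -4.4]
opening: 0.0548
grasp_force: 56.2
```

Call:
drive_effector --plan '[[[0, 0, 0.0017, 0, 0.05], [0, 0, 0.0017, 0, 0.05], [0, 0, 0.0017, 0, 0.05]]]'

```text
time: 24.82
ee_pos: [0.5017, 0.2789, 0.0594]
tcp_rot: [180.0, -0.0, -178.0]
wrist_force: [-1.3, 0.4, -5.3]
opening: 0.0553
grasp_force: 56.2
```

Call:
drive_effector --plan '[[[0, 0, 0.0017, 0, 0.05], [0, 0, 0.0017, 0, 0.05], [0, 0, 0.0017, 0, 0.05]]]'

```text
time: 25.07
ee_pos: [0.5018, 0.279, 0.0588]
tcp_rot: [180.0, 0.0, -178.0]
wrist_force: [-1.9, -1.1, 0.8]
opening: 0.0552
grasp_force: 56.6
```

On the floor. Release, rise and retreat, then check.

Converted, -0.001 m / 0.6 = -0.0017.

Call:
drive_effector --plan '[[[0, 0, 0, 0, 0.055], [0, 0, -0.0017, 0, 0.06], [0, 0, -0.0017, 0, 0.066], [0, 0, -0.0017, 0, 0.07], [0, 0, -0.0017, 0, 0.07]]]'

```text
time: 25.48
ee_pos: [0.5019, 0.279, 0.0596]
tcp_rot: [180.0, 0.0, -178.0]
wrist_force: [-0.4, -0.1, 0.2]
opening: 0.0709
grasp_force: 0.0
```

Call:
drive_effector --plan '[[[0, 0, -0.0333, 0, 0.07], [0, 0, -0.0833, 0, 0.07], [0, 0, -0.15, 0, 0.07], [0, 0, -0.2167, 0, 0.08], [0, 0, -0.2667, 0, 0.08]]]'

```text
time: 25.9
ee_pos: [0.5018, 0.279, 0.2229]
tcp_rot: [179.9, 0.1, -178.0]
wrist_force: [0.4, 0.5, 0.7]
opening: 0.08
grasp_force: 0.0
```

Call:
drive_effector --plan '[[[0.0667, -0.0333, 0, 0, 0.08], [0.1333, -0.0667, 0, 0, 0.08], [0.2, -0.1, 0, 0, 0.08], [0.2667, -0.15, 0, 0, 0.08], [0.3333, -0.2, 0, 0, 0.08]]]'

```text
time: 26.32
ee_pos: [0.3246, 0.1671, 0.2191]
tcp_rot: [180.0, 0.0, -177.9]
wrist_force: [0.9, -1.3, 1.7]
opening: 0.0798
grasp_force: 0.0
```

Call:
drive_effector --plan '[[[0.05, -0.05, 0, 0, 0.08], [0.05, -0.0833, 0, 0, 0.08], [0.05, -0.0833, 0, 0, 0.08]]]'

```text
time: 26.57
ee_pos: [0.297, 0.1147, 0.2203]
tcp_rot: [180.0, 0.2, -178.0]
wrist_force: [0.4, 0.2, -0.1]
opening: 0.08
grasp_force: 0.0
```

```bash
python3 - <<'E'
from h import *
a=cams.camera('top');cv2.imwrite('pics/top5.png',a)
o=cv2.imread('pics/top0.png')
# tray area: white mould mask in the bays
hsv=cv2.cvtColor(a,cv2.COLOR_BGR2HSV)
g=cv2.cvtColor(a,6)
m=((hsv[...,1]<32)&(g>120)).astype(np.uint8);w=np.zeros_like(m);w[195:300,135:238]=m[195:300,135:238]
n,l,s,c=cv2.connectedComponentsWithStats(cv2.morphologyEx(w,cv2.MORPH_CLOSE,np.ones((5,5))))
for i in range(1,n):
    if s[i,4]>300:
        ct=cv2.findContours((l==i).astype(np.uint8),0,1)[0][0]
        r=cv2.minAreaRect(ct);print(s[i],r,plane("top",r[0],.066).round(4))
d=cv2.absdiff(a,o).max(2)
for nm,(x0,y0,x1,y1) in dict(rasp=(270,300,412,324),cup=(278,112,318,154),right=(388,198,432,285)).items(): print(nm,(d[y0:y1,x0:x1]>40).mean().round(3))
print(bot.get_obs()['ee_pos'])
E
```

```text
[ 135  195  103   92 5695] ((186.0, 240.5), (91.0, 102.0), 90.0) [0.5059 0.3255 0.066 ]
[135 290 103  10 688] ((186.0, 294.5), (9.0, 102.0), 90.0) [0.4069 0.3219 0.066 ]
rasp 0.196
cup 0.0
right 0.037
[0.2978302  0.11585854 0.22011291]
```

```bash
python3 - <<'E'
from h import *
a=cv2.imread('pics/top5.png');o=cv2.imread('pics/top0.png');g=cv2.cvtColor(a,6)
E=cams.camera_info("top")["extrinsics"];K=cams.camera_info("top")["mtx"];k=cams.camera_info("top")["k1"]
def proj(p):
    q=E[:3,:3].T@(np.array(p)-E[:3,3]);u=q[:2]/q[2];return K[:2,2]+K[0,0]*u*(1+k*u@u)
for nm,c in(("L",(.4975,.389)),("M",(.5015,.279))):
    P=[]
    for s in(.051,-.051):
        p=proj((c[0]+s,c[1]+s*.035,.066));q=dark(g,p,4);P.append(plane("top",q,.066));print(nm,p.round(1),q.round(1))
    d=P[0]-P[1];print(((P[0]+P[1])/2).round(4),np.degrees(np.arctan2(d[1],d[0])).round(2),np.linalg.norm(d).round(4))
for im in(o,a):  # rasp handle: hue brown
    h=cv2.cvtColor(im,cv2.COLOR_BGR2HSV)[298:326,350:415];m=(h[...,1]>70)&(h[...,0]<25);y,x=np.nonzero(m);print("handle",x.mean()+350,y.mean()+298,m.sum(),x.max()+350)
r=a[190:305,125:245];cv2.imwrite('pics/f.png',r)
E
```

```text
L [151.9 217.7] [150.8 218.3]
L [151.2 272.6] [150.3 272.2]
[0.4972 0.3908 0.066 ] 2.19 0.1004
M [210.7 215.9] [209.9 216.5]
M [211.1 270.5] [209.8 270.6]
[0.5008 0.281  0.066 ] 1.47 0.1009
handle 377.56302521008405 309.7310924369748 119 394
handle 373.9375 309.6041666666667 144 394
```

```bash
python3 -c "
from workcell import bot, cams
print(bot.job_done())"
```

```text
the job is handed in; nothing more can be done
None
```

I handed the job in with the right mould, the damp one, flat on the rack, and the two dry ones set down in the tray: left mould in the left bay, middle mould in the right; the hand-in gave no verdict.

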